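# Lock the colour wheel on orange

## Task

Lock the colour wheel with its orange sector in the window: take the red-headed lock pin from the foam block, stand it in the guide hole beside the window, and turn the wheel by its black knob until orange fills the window and the pin drops fully home into the wheel's notch. Then, or in the same movement, twist the knob gently against the seated pin to feel that the wheel is locked, never forcing it. Let go and leave the two bottles and the timer where they stand.

Things in the scene. Friction and masses are not known exactly. Their poses are not given: they have to be found in the camera images.
- stand: Fixed stand of the wheel: round grey foot 212 mm across; origin under the wheel's axis at worktop level, z up. Its -x axis points to the white bridge that carries window and guide block: 72 mm wide, 36 mm high, its leg 104 to 131 mm from the axis. The aluminium guide block on it (34 x 40 mm) tops out 56 mm above the worktop. Turned up to 0.5 rad.
- window (a point): Centre of the black-framed window in the bridge (29 mm along the stand's x, 38 mm along y), 51.5 mm from the wheel's axis, 36 mm above the worktop; axes as the stand's. The wheel's coloured face shows 6 mm below it.
- guide_hole (a point): Mouth centre of the upright round through hole in the guide block, on the line from axis through window, 84 mm from the axis, 56 mm above the worktop; 11.5 mm wide, 23 mm deep. 3 mm below it runs the wheel's flat rim.
- knob_center (a point): Point on the wheel's upright axis, 64 mm above the worktop, mid-height of the square black knob (46 x 46 mm, 46 to 82 mm above the worktop), its flats square to color_wheel's x and y axes when left alone. It drives the wheel through a stiff rubber coupling that twists 0.06 rad per N m. The point is fixed to the stand: it does not turn.
- color_wheel: The wheel: coloured face 139 mm across in four quarter sectors (orange, then counter-clockwise from above blue, white, green), knob in the middle, aluminium rim out to 95 mm radius. Origin on its axis at worktop level; its -x axis is the middle of orange. It starts 0.6 to 1.15 rad counter-clockwise of orange centred in the window. Turning friction about 0.12 N m.
- rim (a point): Point of the stand's frame on the wheel's rim top under the guide hole, 30 mm above the worktop. The rim has four through notches, one a quarter turn, 13 mm wide, on the guide hole's circle. The rim is clamped on by hand: each notch lies within 0.25 rad of the middle of its colour, how far and to which side is unknown and must be felt for.
- orange_mark (a point): Point on the wheel's face in the middle of the orange sector, 51.5 mm from the axis, 30 mm above the worktop; turns with the wheel.
- lock_pin: Loose pin, 60 g, upright: slippery shank 9.5 mm diameter, 35 mm long, tip tapered over 3 mm; red round head 22 mm diameter, 24 mm high. Origin at the tip, z up. Starts with its tip 17 mm up in the foam. In the guide hole it rides on the rim (tip 30 mm above the worktop) and falls by its weight when a notch comes under it: fully home the head lies on the block, tip at 21 mm.
- pin_head (a point): Middle of the pin's red head, 47 mm above its tip. Once the pin has dropped the wheel stops dead against it, with about 0.04 rad of play. Gentle is 2.5 to 7 N of wheel on pin, 0.2 to 0.6 N m at the knob above the friction; over 8 N on the pin is forcing. A firm grip on the knob can pass far more.
- foam_block: White foam tube block, fixed, 60 x 48 x 34 mm (x, y, z), origin under its centre; the pin stands in its middle well of the +y row (11 mm wide, 17 mm deep), 10 mm to +y of the centre.
- brown_bottle: Bystander: brown bottle with blue cap, 60 mm diameter, 98 mm high, loose; origin under its centre.
- white_bottle: Bystander: white bottle with green cap, 48 mm diameter, 93 mm high, loose; origin under its centre.
- timer: Bystander: white timer lying flat, 62 x 62 x 18 mm, loose; origin under its centre.
There are look-alikes about, which are no part of the job. What is shaped like the lock_pin but blue is not meant.

How it is judged:
By the outcome, as a careful person would: the job done as asked, in the order asked, and still so for the second after the job is handed in, with the robot touching nothing.
It also fails if it takes over 64 s, if anything falls off the work surface, if the arm or the gripper's body presses on something with over 40 N, if the wrist force passes 120 N, or if a joint passes its speed limit or range.

## Robot

A 7-joint arm with a two-finger parallel gripper is mounted at the origin on the work surface; the furniture and walls round the work are solid. World frame = base frame: x ahead of the robot, y to its left, z up, the work surface at z = 0. Lengths are in m, angles in rad, forces in N, time in s.
With the tool pointing down it reaches from about 0.425 to 0.925 m from the base axis. Payload 6.8 kg.
Tool frame: the origin (TCP) lies midway between the tips of the shut fingers; the grasp point (between the pads) lies 19 mm behind it; z points along the fingers, y is the line along which they close (so a half turn about z gives the same grasp; the last joint's range is limited). The gripper opens to 85 mm and grips with 20 to 120 N. Pads are 22 mm wide; open, the fingers measure 114 mm over their backs; the gripper's body (76 mm by 85 mm) begins 54 mm behind the grasp point. The pads swing forward as they close: fully open they stand 13 mm farther back than shut.
Start: joints at [1.156, 0.477, 0.022, 1.555, -0.011, 1.109, -0.083], TCP at [0.204, -0.643, 0.231] pointing down, gripper open.
Joint ranges: [-2.96, 2.96], [-0.34, 2.1], [-1.41, 1.46], [0.24, 2.44], [-1.37, 4.51], [0.17, 1.92], [-2.96, 2.96]. Speed limits (rad/s): [2.39, 2.39, 3.14, 3.14, 3.14, 3.14, 3.14].

## Interface

Orientations are given as a rotation vector (axis times angle).
In Python, from bench import r gives the robot as it stands.
- The arm moves only by the tool servo_tool, never from a script. Its arguments are lists of equal length, an entry for each row: "turn": the turn, a rotation vector about the world's x, y, z in units of 5 degrees (1.0 is 5 degrees), a list of three; "slide": the shift along the world's x, y, z in units of 30 mm (1.0 is 30 mm), a list of three; "hand": the opening, from 0 (shut) to 1 (fully open). In form: {"turn": [[rx, ry, rz], ...], "slide": [[dx, dy, dz], ...], "hand": [hand, ...]}. A call has 1 to 8 rows; each row is the pose to reach, as a shift and turn from the pose commanded when the call began; what a row does not reach only later rows make up. A row lasts 1/8 s, in which the tool goes at most 62.5 mm and 10.7 degrees, less where a joint would pass 70% of its speed; a pose out of reach is approached as far as the arm can. A call with a gripper value outside its range is refused whole. The fingers move at their own pace and stop on an object; "squeeze" is the grip in N (left out, the last holds). Time passes only in rows, so rows that repeat a pose let the fingers close. It gives the time, the measured TCP pose, the force, the opening and the grip force at its end, in the units of the state.
- r.get_obs(): the state, without advancing time (a new reading comes with each control period).
- r.grab_frame(name): name is "scene" or "side" or "wrist"; returns (picture, depth): 420x560x3 uint8, red, green, blue; 420x560 float32, m along the optical axis (not along the pixel's ray), 0 where there is no reading.
- r.get_calibration(name): a dict with "fovy" (degrees; the focal length in pixels is half the picture's height over the tangent of half this angle, whatever the lens; pixels are square), "cx", "cy" (the principal point, pixels), "k1" (the pictures are not rectified: a ray, as slopes to the right and down, at radius r is drawn at 1 + k1 r^2 times it, then the intrinsics apply), "R" (3x3) and "t" (3): a world point X has camera coordinates R X + t. Camera axes: x right, y down, z forward; pixel columns grow to the right and rows downward; lengths in m; the calibration is good to about 2 mm. A picture is of the moment at which its call begins: read the wrist's pose just before it. get_calibration takes no time and is no camera call; for the wrist camera it gives the pose at the moment of the call.
- r.hand_in(): hands the job in; it is judged then, once.
The state is a dict: "clock": time; "joints": joint angles; "qvel": joint speeds; "tau": joint torques, N m; "tcp_pos": TCP position; "orientation": TCP orientation; "contact_force": force on the tool from outside, world axes, zero at the start; "moment": the same for the moment, N m; "grip_width": finger opening in m; "gripper_force": force on a finger pad.
Only numpy, scipy, OpenCV 4.12 (cv2) and the standard library are available. Lean on these libraries where they do the work, as an engineer would, in place of code of your own. Each camera call takes 0.05 s, during which the arm holds its last target. There are 200 camera calls.

## Working session

There is one attempt and no reset: what is moved stays moved. The work goes in short steps, Python scripts to look and compute and a tool call to move; the robot and the scene stay as the last step left them, time stands still between calls to the robot, and variables do not carry over. Pictures are saved under pics/ and viewed, at most 10 in all, crops included, and the job is handed in when it is done.

Besides the shell and the picture viewer there is one more tool, called after "Request:" by a JSON object that holds its "op" and its "data", one argument or row to a line. servo_tool: Moves the arm, as the interface text tells. Its arguments: {"type":"object","properties":{"turn":{"type":"array"},"slide":{"type":"array"},"hand":{"type":"array"},"squeeze":{"type":"number"}},"required":["turn","slide","hand"]}

```bash
mkdir -p pics
cat > h.py <<'E'
import numpy as np, cv2
from bench import r
def ray(c,u,v):
    f=210/np.tan(np.radians(c["fovy"])/2)
    x=np.array([(u-c["cx"])/f,(v-c["cy"])/f]); y=x.copy()
    for _ in range(20): y=x/(1+c["k1"]*(y@y))
    R=np.array(c["R"]); t=np.array(c["t"])
    return -R.T@t, R.T@np.array([y[0],y[1],1.])
def at_z(c,u,v,z):
    o,d=ray(c,u,v); return o+d*(z-o[2])/d[2]
def at_d(c,u,v,dep):
    o,d=ray(c,u,v); return o+d*dep
def proj(c,X):
    R=np.array(c["R"]); p=R@np.array(X)+np.array(c["t"]); s=p[:2]/p[2]
    f=210/np.tan(np.radians(c["fovy"])/2)
    s=s*(1+c["k1"]*(s@s)); return s*f+[c["cx"],c["cy"]]
def snap(n,fn):
    c=r.get_calibration(n); p,d=r.grab_frame(n)
    cv2.imwrite(f"pics/{fn}.png",p[:,:,::-1]); np.savez(f"{fn}.npz",p=p,d=d); import pickle; pickle.dump(c,open(fn+".pkl","wb")); return c,p,d
E
python3 - <<'E'
from h import *
a=[snap(n,n+"0") for n in("scene","side")]
cv2.imwrite("pics/both.png",cv2.resize(np.vstack([x[1] for x in a]),None,fx=.71,fy=.71)[:,:,::-1])
for x in a: print(x[0])
print(r.get_obs())
E
```

```text
{'fovy': 46.07643979599602, 'cx': 283.7281623913947, 'cy': 206.39249276117866, 'k1': 0.06033488186682223, 'R': array([[-0.59064389, -0.80679978,  0.01462587],
       [-0.40744327,  0.28253901, -0.86842483],
       [ 0.69651258, -0.51888903, -0.49560508]]), 't': array([0.33215172, 0.27400525, 0.85455123])}
{'fovy': 57.79478796928936, 'cx': 279.1945432462852, 'cy': 208.97823657992396, 'k1': -0.06094001862851586, 'R': array([[-0.90581207, -0.4236696 ,  0.00292656],
       [-0.19070738,  0.40154769, -0.89576233],
       [ 0.37833211, -0.81195044, -0.44452367]]), 't': array([0.48773022, 0.16014578, 0.98566759])}
{'clock': 0.1, 'joints': array([ 1.155893  ,  0.47768469,  0.02234644,  1.55632689, -0.01151182,
        1.10932778, -0.08306734]), 'qvel': array([ 3.65796689e-04, -1.86779380e-03,  7.22191320e-04, -1.83933575e-03,
        1.98355600e-03,  5.86468983e-05, -1.65516781e-04]), 'tau': array([ 4.46158054e-03, -5.97760749e+01,  1.61356397e+00, -2.81955135e+01,
        1.27914129e-02,  5.02770519e-03,  1.99739766e-06]), 'tcp_pos': array([ 0.20369   , -0.64297878,  0.23045583]), 'orientation': array([-3.10312921e+00, -4.79865033e-01,  5.54426695e-04]), 'contact_force': array([0.25521632, 0.14444364, 0.55144124]), 'moment': array([0.01580799, 0.02633888, 0.02490129]), 'gripper_force': 0.0, 'grip_width': 0.0854747172770345}
```

View pics/scene0.png

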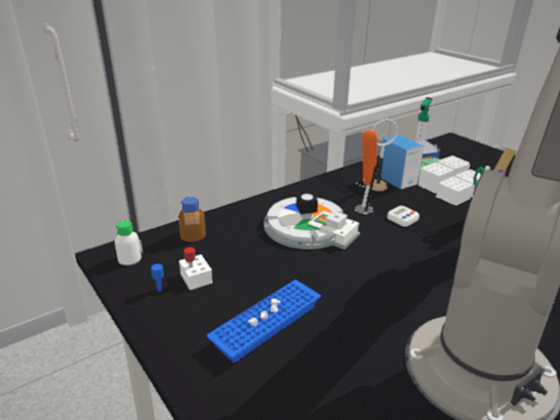

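View pics/side0.png

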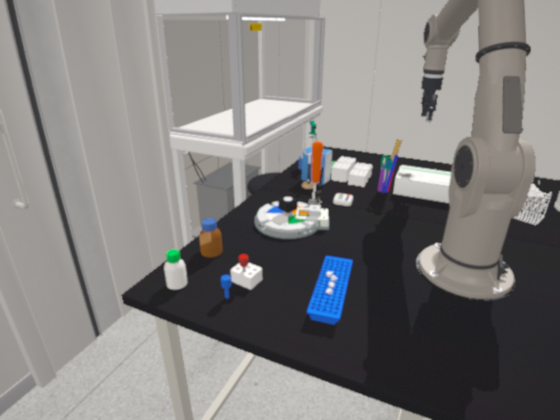

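Scene view: the red-headed pin is at (190,255) in the white foam block (196,272). The blue look-alike is at (158,272), outside the block. The wheel is at (308,220), with the bridge towards (340,230). The red pin is the one that fits: it has a red head and stands in the foam.

Run:
```python
from h import *
import pickle
ims=[]
for n,box in(("scene",(100,180,380,300)),("side",(150,180,350,300))):
    z=np.load(n+"0.npz"); p,d=z["p"],z["d"]; c=pickle.load(open(n+"0.pkl","rb"))
    hsv=cv2.cvtColor(p,cv2.COLOR_RGB2HSV).astype(int); x0,y0,x1,y1=box
    H,S,V=hsv[...,0],hsv[...,1],hsv[...,2]
    def blob(m,name,zz):
        M=np.zeros(m.shape,np.uint8); M[y0:y1,x0:x1]=m[y0:y1,x0:x1]
        k,l,s,ce=cv2.connectedComponentsWithStats(M)
        for i in range(1,k):
            if s[i,4]>25:
                u,v=ce[i]; dd=d[l==i]; dd=dd[dd>0]
                print(n,name,s[i],ce[i].round(1),"at_z",at_z(c,u,v,zz).round(3),"dep",at_d(c,u,v,np.median(dd)).round(3))
    blob(((H<5)|(H>172))&(S>150)&(V>60),"red",.064)
    blob((H>=6)&(H<=16)&(S>190)&(V>140),"orange",.03)
    blob((H>100)&(H<125)&(S>150)&(V>60),"blue",.03)
    blob((H>45)&(H<80)&(S>150)&(V>60),"green",.03)
    blob((S<90)&(V>120),"white",.034)
    # knob black
    ims.append(cv2.resize(p[180:300,100:380] if n=="scene" else p[180:300,150:350],None,fx=2.4 if n=="scene" else 2.4,fy=2.4,interpolation=cv2.INTER_CUBIC))
w=max(i.shape[1] for i in ims)
cv2.imwrite("pics/crop0.png",np.vstack([np.pad(i,((0,0),(0,w-i.shape[1]),(0,0))) for i in ims])[:,:,::-1])
```

```text
scene red [184 247  11  15 106] [189.1 252.6] at_z [0.502 0.288 0.064] dep [0.492 0.292 0.071]
scene orange [314 205  16  11  64] [319.7 209.3] at_z [ 0.529 -0.088  0.03 ] dep [ 0.531 -0.09   0.029]
scene blue [285 204  15   8  63] [293.  207.2] at_z [ 0.576 -0.039  0.03 ] dep [ 0.576 -0.039  0.03 ]
scene blue [151 263  13  29 253] [157.5 274.6] at_z [0.513 0.356 0.03 ] dep [0.498 0.361 0.042]
scene blue [263 279  59  21 689] [294.5 292.1] at_z [0.308 0.161 0.03 ] dep [0.31  0.159 0.027]
scene green [117 221  16  14 178] [124.4 227.7] at_z [0.725 0.345 0.03 ] dep [0.634 0.371 0.087]
scene green [295 220  22  10  99] [304.3 225.2] at_z [ 0.492 -0.009  0.03 ] dep [ 0.492 -0.009  0.03 ]
scene white [ 100  180   42   85 2165] [117.  221.6] at_z [0.755 0.351 0.034] dep [ 1.413  0.172 -0.359]
scene white [ 131  180  169   52 4128] [190.7 196.1] at_z [0.771 0.15  0.034] dep [ 1.45  -0.16  -0.366]
scene white [361 185   9  23  74] [365.1 196.2] at_z [ 0.509 -0.227  0.034] dep [ 0.508 -0.226  0.035]
scene white [301 194  12   6  62] [306.7 196.5] at_z [ 0.596 -0.099  0.034] dep [ 0.529 -0.044
[... 912 characters left out ...]
hite [232 180  14  27 310] [238.7 191.3] at_z [ 0.755 -0.121  0.034] dep [ 1.056 -0.611 -0.217]
side white [333 180  17   5  33] [343.2 180.8] at_z [ 0.446 -0.378  0.034] dep [ 0.467 -0.458  0.001]
side white [ 255  182   74   56 1888] [292.8 218.2] at_z [ 0.499 -0.015  0.034] dep [ 0.5   -0.016  0.033]
side white [333 193  17  13 189] [341.4 199. ] at_z [ 0.405 -0.215  0.034] dep [ 0.415 -0.255  0.016]
side white [283 196  10   6  45] [287.4 198.4] at_z [ 0.573 -0.141  0.034] dep [ 0.529 -0.039  0.085]
side white [230 262  32  28 651] [246.  274.9] at_z [0.486 0.301 0.034] dep [0.492 0.291 0.026]
side white [326 271  11  23 124] [330.4 281.6] at_z [0.294 0.24  0.034] dep [0.296 0.234 0.029]
```

View pics/crop0.png

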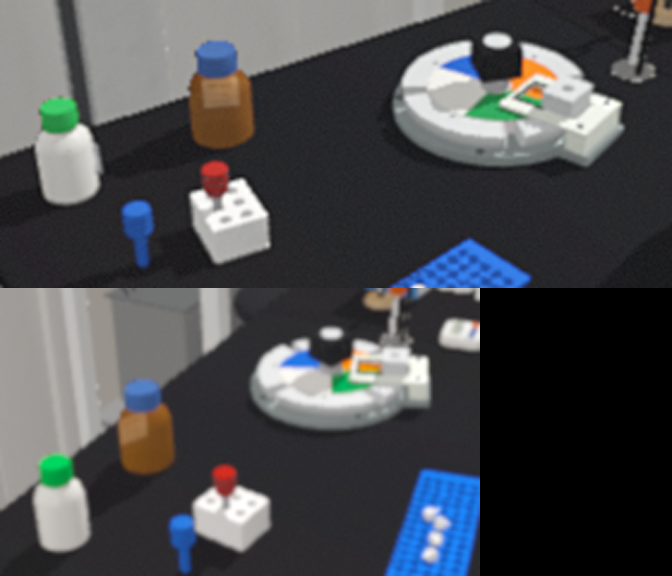

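Crop: the red pin stands in the foam block and the blue look-alike stands outside it, so the red one is confirmed. I'll check how tall the screwdriver is on the way before moving.

Run:
```python
from h import *
import pickle
z=np.load("scene0.npz"); d=z["d"]; c=pickle.load(open("scene0.pkl","rb"))
for u,v in((370,133),(370,160),(364,208),(386,122),(425,103),(310,98),(343,225),(402,216),(346,218),(328,228)): print(u,v,at_d(c,u,v,d[v,u]).round(3))
```

```text
370 133 [ 0.491 -0.2    0.223]
370 160 [ 0.49 -0.21  0.15]
364 208 [ 0.494 -0.212  0.01 ]
386 122 [ 1.003 -0.835 -0.034]
425 103 [-0.287  0.634  0.657]
310 98 [ 1.195 -0.591  0.058]
343 225 [ 0.434 -0.081  0.034]
402 216 [ 0.401 -0.254  0.017]
346 218 [ 0.496 -0.151 -0.001]
328 228 [ 0.443 -0.042  0.035]
```

Request:
{"op": "servo_tool", "data": {
  "turn": [
    [0,0,0],
    [0,0,0],
    [0,0,0],
    [0,0,0],
    [0,0,0],
    [0,0,0]
  ],
  "slide": [
    [1,1.2,1.2],
    [2,2.6,2.4],
    [3.2,4,3.5],
    [4.2,5.3,4],
    [5.3,6.7,4],
    [6.5,8,4]
  ],
  "hand": [0.5,0.5,0.5,0.5,0.5,0.5],
  "squeeze": 30
}}

```text
clock: 0.85
tcp_pos: [0.3995, -0.4019, 0.3514]
orientation: [3.105, 0.48, -0.0]
contact_force: [1.6, 0.1, -0.1]
grip_width: 0.0426
gripper_force: 0.0
```

Request:
{"op": "servo_tool", "data": {
  "turn": [
    [0,0,0],
    [0,0,0],
    [0,0,0],
    [0,0,0],
    [0,0,0],
    [0,0,0],
    [0,0,0],
    [0,0,0]
  ],
  "slide": [
    [0.3,1.8,0],
    [0.5,3.6,0],
    [0.7,5.4,0],
    [1,7.2,0],
    [1.2,9,0],
    [1.4,10.5,0],
    [1.5,12,0],
    [1.5,12,0]
  ],
  "hand": [0.5,0.5,0.5,0.5,0.5,0.5,0.5,0.5]
}}

```text
clock: 1.85
tcp_pos: [0.4438, -0.0398, 0.3513]
orientation: [-3.102, -0.49, -0.0]
contact_force: [0.3, 0.1, -0.0]
grip_width: 0.0428
gripper_force: 0.0
```

Run:
```python
from h import *
c,p,d=snap("wrist","w1")
print(c); print(r.get_obs()["tcp_pos"],r.get_obs()["joints"].round(3))
for X in((.53,-.04,.082),(.53,-.04,.03),(.502,.286,.064)): print(proj(c,X))
cv2.imwrite("pics/w1b.png",cv2.resize(p,(800,600),interpolation=cv2.INTER_CUBIC)[:,:,::-1])
```

```text
{'fovy': 59.08160493431315, 'cx': 281.0880377523835, 'cy': 214.82388892446917, 'k1': -0.08253807063864207, 'R': array([[ 3.08356985e-01, -9.51270707e-01, -1.03663502e-04],
       [-9.17327776e-01, -2.97383139e-01,  2.64713089e-01],
       [-2.51844636e-01, -8.15310369e-02, -9.64327211e-01]]), 't': array([-0.17573027,  0.32840386,  0.60274877])}
[ 0.44366479 -0.04219622  0.35117108] [ 0.388  0.013 -0.432  1.883  0.006  1.247 -1.306]
[305.12324784  98.87597465]
[302.41754788 100.54652828]
[22.44429939 38.09771904]
```

View pics/w1b.png

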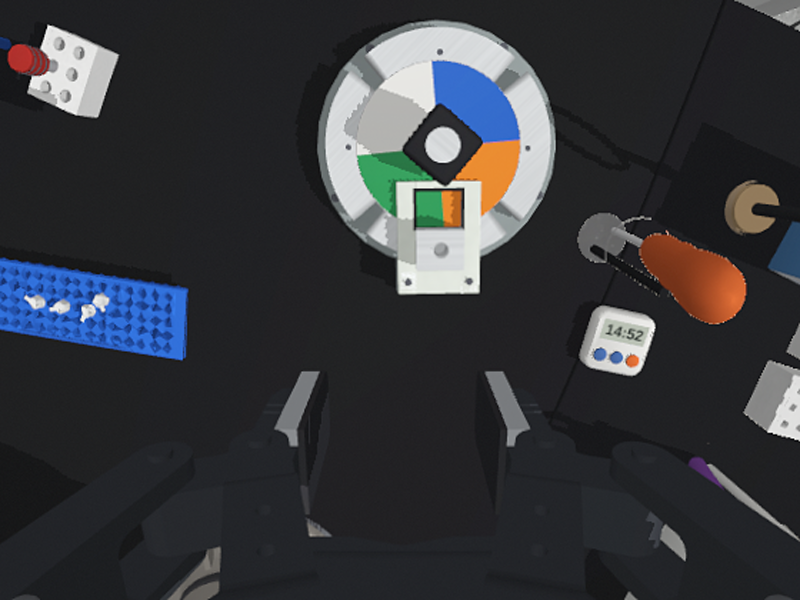

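Wrist view, in the 800x600 copy:
- The knob top is at (443,145) and the guide hole mouth at (441,250).
- The red pin head is at (26,58).
- The notches are at about (515,75), (370,73), (368,217) and (507,208).
- The orange sector is at the lower right.

Run:
```python
from h import *
import pickle
z=np.load("w1.npz"); p,d=z["p"],z["d"]; c=pickle.load(open("w1.pkl","rb"))
P=lambda u,v,zz: at_z(c,u*.7,v*.7,zz)
k=P(443,145,.082); g=P(441,250,.056); print("knob",k.round(4),"hole",g.round(4),"dist",np.hypot(*(g-k)[:2]))
for q in((103,58),(100,38)):pass
cs=[P(*q,.082) for q in((440,103),(484,142),(444,185),(402,146))]
m=np.mean(cs,0); print("knob corners mean",m.round(4),[np.degrees(np.arctan2(*(x-m)[1::-1])).round(1) for x in cs],[round(np.hypot(*(x-m)[:2]),4) for x in cs])
A=np.degrees(np.arctan2(*(g-m)[1::-1])); print("bridge dir",A)
# rim ring fit: sample colours and depth along circles
f=lambda r_,a,zz:proj(c,[m[0]+r_*np.cos(a),m[1]+r_*np.sin(a),zz])
an=np.arange(0,360,1.)
hsv=cv2.cvtColor(p,cv2.COLOR_RGB2HSV)
pol=[];
for rr in np.arange(.02,.11,.0005):
    pts=np.array([f(rr,np.radians(a),.03) for a in an],np.float32)
    pol.append(cv2.remap(p,pts[None,:,0],pts[None,:,1],cv2.INTER_LINEAR)[0])
pol=np.array(pol); cv2.imwrite("pics/pol.png",cv2.resize(pol,(720,540))[:,:,::-1])
B=lambda u,v,zz: np.degrees(np.arctan2(*(P(u,v,zz)-m)[1::-1]))%360
print("bounds",[B(*q,.03).round(1) for q in((519,140),(433,62),(357,155))])
hd=P(26,58,.076); print("head top",hd.round(4))
red=((hsv[...,0]<6)|(hsv[...,0]>172))&(hsv[...,1]>150)
red[60:]=0;red[:,:][:,60:]=0
v,u=np.nonzero(red);print(u.min(),u.max(),v.min(),v.max(), np.median(d[red]), at_d(c,18,40,d[40,18]).round(4))
foam=[P(*q,.034) for q in((48,26),(118,53))]; print(np.round(foam,4))
```

```text
knob [ 0.5291 -0.046   0.082 ] hole [ 0.4498 -0.0736  0.056 ] dist 0.08394795436136154
knob corners mean [ 0.5295 -0.0454  0.082 ] [np.float64(22.5), np.float64(-68.7), np.float64(-159.0), np.float64(110.5)] [np.float64(0.0298), np.float64(0.0312), np.float64(0.0302), np.float64(0.0305)]
bridge dir -160.5669611009329
bounds [np.float64(292.7), np.float64(22.2), np.float64(113.9)]
head top [0.4983 0.282  0.076 ]
5 34 31 52 0.3818609 [0.4988 0.2824 0.0759]
[[0.5278 0.2977 0.034 ]
 [0.5225 0.2325 0.034 ]]
```

View pics/pol.png

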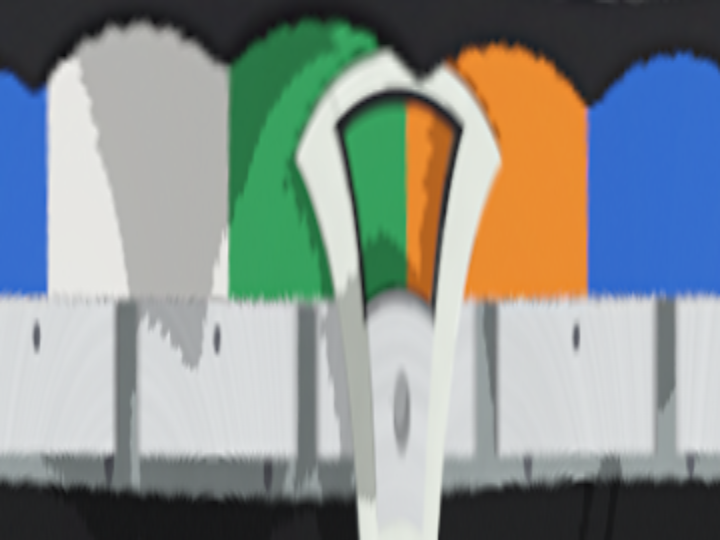

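Polar map: orange runs from 204° to 293.5°, so its middle is at 248.7°. The orange notch is at 243° and the guide hole at 199.5°, which means turning about 43° clockwise. Next is the pin.

Request:
{"op": "servo_tool", "data": {
  "turn": [
    [0,0,0],
    [0,0,0],
    [0,0,0],
    [0,0,0],
    [0,0,0],
    [0,0,0],
    [0,0,0],
    [0,0,0]
  ],
  "slide": [
    [0.3,1.8,-0.5],
    [0.6,3.6,-1.2],
    [0.9,5.4,-2],
    [1.2,7.2,-3],
    [1.5,9,-4],
    [1.7,10.3,-5],
    [1.87,10.87,-6],
    [1.87,10.87,-6]
  ],
  "hand": [0.6,0.6,0.6,0.6,0.6,0.6,0.6,0.6]
}}

```text
clock: 2.9
tcp_pos: [0.4991, 0.2816, 0.1685]
orientation: [3.103, 0.481, -0.008]
contact_force: [-0.1, 0.2, 0.4]
grip_width: 0.0514
gripper_force: 0.0
```

Run:
```python
from h import *
c,p,d=snap("wrist","w2")
o=r.get_obs(); print(o["tcp_pos"],o["joints"].round(3))
print("TCP px",proj(c,o["tcp_pos"]), "exp head",proj(c,[.5,.284,.076]))
hsv=cv2.cvtColor(p,cv2.COLOR_RGB2HSV); red=(((hsv[...,0]<6)|(hsv[...,0]>172))&(hsv[...,1]>150)&(hsv[...,2]>50)).astype(np.uint8)
k,l,s,ce=cv2.connectedComponentsWithStats(red)
for i in range(1,k):
    if s[i,4]>60:
        m=(l==i)&(d>0); v,u=np.nonzero(m); X=np.array([at_d(c,a,b,d[b,a]) for a,b in zip(u,v)])
        t=X[X[:,2]>np.percentile(X[:,2],90)-.004]
        print(s[i],ce[i],"top",np.percentile(X[:,2],90),((t.min(0)+t.max(0))/2).round(4),(t.max(0)-t.min(0)).round(4))
```

```text
[0.49994584 0.28115417 0.17011039] [-0.143  0.449 -0.616  1.828  0.31   0.965 -2.156]
TCP px [280.11675828 277.23642159] exp head [276.18747015 214.30228704]
[253 200  32  31 757] [268.72655218 215.10171731] top 0.07715721084657307 [0.4978 0.2885 0.0757] [0.0206 0.021  0.0046]
```

View pics/w2.png

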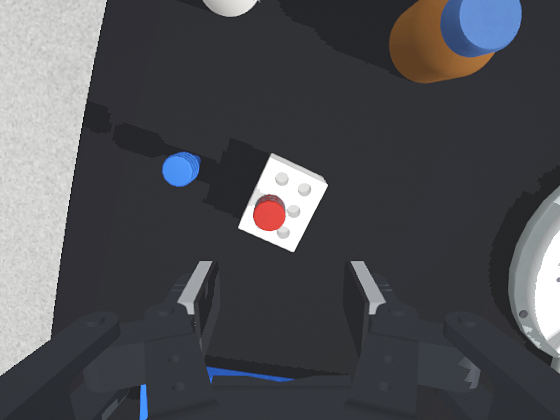

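The red head is centred at (269,215) between the open fingers. It measures (0.498, 0.2885) with its top at 0.076, which matches the description. Descending to grip.

Request:
{"op": "servo_tool", "data": {
  "turn": [
    [0,0,0],
    [0,0,0],
    [0,0,0],
    [0,0,0],
    [0,0,0]
  ],
  "slide": [
    [-0.06,0.2,-1],
    [-0.06,0.2,-2.2],
    [-0.06,0.2,-3.4],
    [-0.06,0.2,-4],
    [-0.06,0.2,-4]
  ],
  "hand": [0.6,0.6,0.6,0.6,0.6]
}}

```text
clock: 3.58
tcp_pos: [0.4985, 0.2874, 0.0513]
orientation: [3.104, 0.478, -0.001]
contact_force: [0.5, 1.2, -0.3]
grip_width: 0.0513
gripper_force: 0.0
```

Request:
{"op": "servo_tool", "data": {
  "turn": [
    [0,0,0],
    [0,0,0],
    [0,0,0],
    [0,0,0],
    [0,0,0],
    [0,0,0]
  ],
  "slide": [
    [0,0,0],
    [0,0,0],
    [0,0,0],
    [0,0,0],
    [0,0,0],
    [0,0,0]
  ],
  "hand": [0.1,0.1,0.1,0.1,0.1,0.1],
  "squeeze": 25
}}

```text
clock: 4.32
tcp_pos: [0.4993, 0.2892, 0.0528]
orientation: [-3.104, -0.48, -0.004]
contact_force: [0.5, 0.3, 6.8]
grip_width: 0.0211
gripper_force: 25.9
```

Request:
{"op": "servo_tool", "data": {
  "turn": [
    [0,0,0],
    [0,0,0],
    [0,0,0],
    [0,0,0],
    [0,0,0],
    [0,0,0],
    [0,0,0],
    [0,0,0]
  ],
  "slide": [
    [0,0,0.7],
    [0,0,2],
    [0,0,3.5],
    [-0.2,-1.5,4],
    [-0.4,-3.1,4],
    [-0.6,-4.7,4],
    [-0.8,-6.3,4],
    [-1,-7.9,4]
  ],
  "hand": [0.1,0.1,0.1,0.1,0.1,0.1,0.1,0.1]
}}

```text
clock: 5.32
tcp_pos: [0.4676, 0.0501, 0.1724]
orientation: [3.104, 0.48, 0.001]
contact_force: [0.4, 0.1, -0.7]
grip_width: 0.0207
gripper_force: 25.3
```

Request:
{"op": "servo_tool", "data": {
  "turn": [
    [0,0,0],
    [0,0,0],
    [0,0,0],
    [0,0,0],
    [0,0,0]
  ],
  "slide": [
    [-0.2,-1.5,0],
    [-0.4,-3,0],
    [-0.6,-4.1,0],
    [-0.65,-4.2,0],
    [-0.65,-4.2,0]
  ],
  "hand": [0.1,0.1,0.1,0.1,0.1]
}}

```text
clock: 5.95
tcp_pos: [0.4487, -0.0738, 0.172]
orientation: [3.105, 0.48, 0.001]
contact_force: [0.2, 0.4, -0.8]
grip_width: 0.0205
gripper_force: 25.3
```

Run:
```python
from h import *
c,p,d=snap("wrist","w3")
o=r.get_obs(); print(o["tcp_pos"],o["orientation"],o["grip_width"],o["joints"].round(3))
print("TCP px",proj(c,o["tcp_pos"]), "exp hole",proj(c,[.4498,-.0736,.056]),"tip",proj(c,o["tcp_pos"]-[0,0,.036]))
x=p[120:330,160:430]
cv2.imwrite("pics/w3c.png",cv2.resize(x,None,fx=2.8,fy=2.8,interpolation=cv2.INTER_CUBIC)[:,:,::-1])
```

```text
[ 0.44890333 -0.07323562  0.17189989] [-3.10421522e+00 -4.82197090e-01 -1.22282955e-03] 0.02072533266809467 [ 0.511  0.236 -0.548  2.094  0.162  0.851 -1.394]
TCP px [277.40924434 276.10203196] exp hole [279.70810325 207.07834423] tip [278.03600753 246.47198766]
```

View pics/w3c.png

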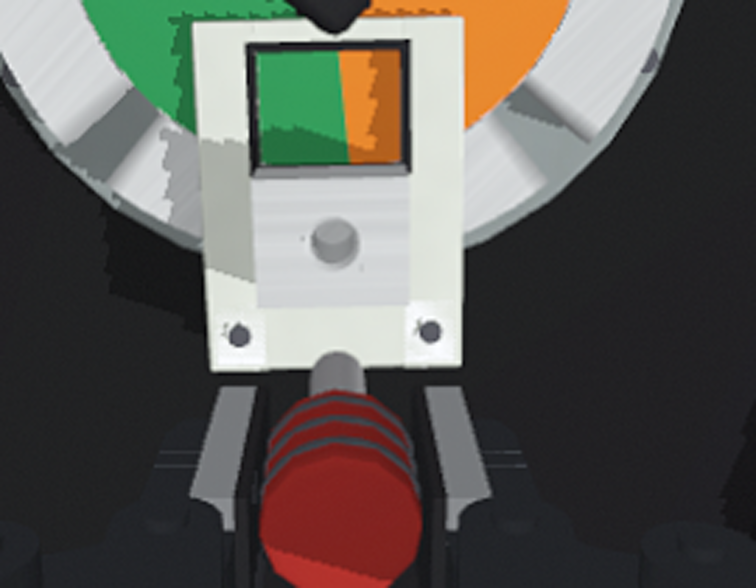

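The hole mouth is at (279.3,206.4), as predicted. Next I need the pin's offset in the hand.

Run:
```python
from h import *
import pickle
z=np.load("w3.npz"); p,d=z["p"],z["d"]; c=pickle.load(open("w3.pkl","rb")); tcp=np.array([.4489,-.0732,.1719])
hole=at_z(c,279.3,206.4,.056); print("hole",hole.round(4))
hsv=cv2.cvtColor(p,cv2.COLOR_RGB2HSV); red=(((hsv[...,0]<8)|(hsv[...,0]>170))&(hsv[...,1]>140)&(hsv[...,2]>40)); red[:250]=0
v,u=np.nonzero(red&(d>0)); X=np.array([at_d(c,a,b,d[b,a]) for a,b in zip(u,v)])-tcp
top=X[:,2]>np.percentile(X[:,2],80)-.003
print("head z pct",np.percentile(X[:,2],[2,50,98]),"top box",((X[top].min(0)+X[top].max(0))/2).round(4),np.ptp(X[top],0).round(4))
T=[at_z(c,160+q/2.8,120+s/2.8,tcp[2]+.023)-tcp for q,s in((260,520),(421,520))];print("head L/R at top",np.round(T,4))
for row in range(243,262,2):
    o=[]
    for col in range(264,300):
        if 0<d[row,col]<.27 and not red[row,col]: o.append((col,*(at_d(c,col,row,d[row,col])-tcp).round(4)))
    if o: o=np.array(o); print(row,o[0,0],o[-1,0],o[:,1:].mean(0).round(4))
```

```text
hole [ 0.4502 -0.0732  0.056 ]
head z pct [-0.15485694  0.02325536  0.02468037] top box [-0.0015 -0.0024  0.0233] [0.0224 0.0217 0.0048]
head L/R at top [[-0.0037  0.0079  0.023 ]
 [ 0.0026 -0.012   0.023 ]]
245 278.0 283.0 [ 0.0025 -0.0006 -0.0321]
247 274.0 286.0 [ 0.0021 -0.0005 -0.0302]
249 273.0 288.0 [ 0.0021 -0.0007 -0.0276]
251 272.0 289.0 [ 0.0018 -0.0008 -0.0256]
253 271.0 289.0 [ 0.0016 -0.0006 -0.0233]
255 271.0 289.0 [ 0.0016 -0.0006 -0.0207]
257 271.0 290.0 [ 0.0017 -0.0008 -0.0181]
259 271.0 290.0 [ 0.004  -0.0001 -0.0097]
261 271.0 285.0 [0.0085 0.0018 0.0043]
```

Request:
{"op": "servo_tool", "data": {
  "turn": [
    [0,0,0],
    [0,0,0],
    [0,0,0],
    [0,0,0],
    [0,0,0],
    [0,0,0],
    [0,0,0],
    [0,0,0]
  ],
  "slide": [
    [0.1,0.07,-0.8],
    [0.1,0.07,-1.8],
    [0.1,0.07,-2.4],
    [0.1,0.07,-2.5],
    [0.1,0.07,-2.6],
    [0.1,0.07,-2.7],
    [0.1,0.07,-2.8],
    [0.1,0.07,-2.85]
  ],
  "hand": [0.1,0.1,0.1,0.1,0.1,0.1,0.1,0.1]
}}

```text
clock: 7.0
tcp_pos: [0.4518, -0.0722, 0.0859]
orientation: [3.105, 0.48, 0.001]
contact_force: [0.2, 0.2, -1.1]
grip_width: 0.0211
gripper_force: 25.4
```

Run:
```python
from h import *
o=r.get_obs(); print(o["tcp_pos"],o["contact_force"],o["moment"])
```

```text
[ 0.451779   -0.0722206   0.08589052] [ 0.2415461   0.16544126 -1.12360789] [0.09437242 0.04420266 0.00316386]
```

Request:
{"op": "servo_tool", "data": {
  "turn": [
    [0,0,0],
    [0,0,0],
    [0,0,0],
    [0,0,0],
    [0,0,0],
    [0,0,0]
  ],
  "slide": [
    [0,0,-0.1],
    [0,0,-0.2],
    [0,0,-0.3],
    [0,0,-0.4],
    [0,0,-0.5],
    [0,0,-0.55]
  ],
  "hand": [0.1,0.1,0.1,0.1,0.1,0.1]
}}

```text
clock: 7.75
tcp_pos: [0.4517, -0.0721, 0.0691]
orientation: [-3.104, -0.48, 0.0]
contact_force: [-0.7, 2.4, -0.1]
grip_width: 0.021
gripper_force: 25.4
```

The pin is in the hole. Release it, rise, and look.

Request:
{"op": "servo_tool", "data": {
  "turn": [
    [0,0,0],
    [0,0,0],
    [0,0,0],
    [0,0,0],
    [0,0,0],
    [0,0,0],
    [0,0,0],
    [0,0,0]
  ],
  "slide": [
    [0,0,0],
    [0,0,0],
    [0,0,0],
    [0,0,0.3],
    [0,0,1.2],
    [0,0,2.4],
    [0,0,3.2],
    [0,0,3.2]
  ],
  "hand": [0.5,0.5,0.5,0.5,0.6,0.8,1,1]
}}

```text
clock: 8.75
tcp_pos: [0.4531, -0.0725, 0.1675]
orientation: [3.103, 0.479, 0.007]
contact_force: [0.0, 0.6, 0.0]
grip_width: 0.0853
gripper_force: 0.0
```

Run:
```python
from h import *
c,p,d=snap("wrist","w4")
o=r.get_obs(); print(o["tcp_pos"],o["contact_force"])
hsv=cv2.cvtColor(p,cv2.COLOR_RGB2HSV); red=(((hsv[...,0]<8)|(hsv[...,0]>170))&(hsv[...,1]>140)&(hsv[...,2]>40))
n,l,s,ce=cv2.connectedComponentsWithStats(red.astype(np.uint8)); i=1+np.argmax(s[1:,4]); red=l==i
v,u=np.nonzero(red&(d>0)); X=np.array([at_d(c,a,b,d[b,a]) for a,b in zip(u,v)])
t=X[X[:,2]>np.percentile(X[:,2],80)-.003]; print(s[i],"top",np.percentile(X[:,2],[2,50,98]),((t.min(0)+t.max(0))/2).round(4))
# knob top
cap=[at_d(c,a,b,d[b,a]) for b in range(0,240,2) for a in range(150,420,2) if d[b,a]>0]
cap=np.array(cap); K=cap[(abs(cap[:,2]-.082)<.004)&(np.hypot(cap[:,0]-.53,cap[:,1]+.046)<.045)]
print(len(K)); 
if len(K)>20: (cc,wh,an)=cv2.minAreaRect((K[:,:2]*1000).astype(np.float32)); print("knob",cc,wh,an,K[:,2].mean())
cv2.imwrite("pics/w4c.png",p[:,:,::-1])
```

```text
[ 0.45213179 -0.07248734  0.16620269] [ 0.67583771 -0.12266765  0.30136689]
[262 212  33  33 847] top [0.08746555 0.0892924  0.09061286] [ 0.4499 -0.0729  0.0892]
1493
knob (529.206787109375, -45.47559356689453) (46.73395919799805, 46.05875015258789) 68.36754608154297 0.08214739806447383
```

View pics/w4c.png

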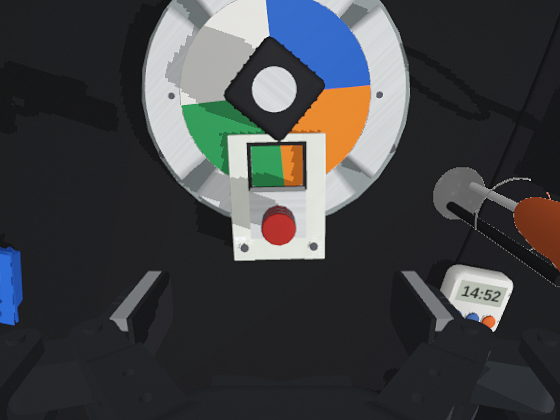

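The pin is in the guide at (278,225), with its head top at 0.089, so it is riding on the rim as it should. The knob is at (0.5292,-0.0455) with its flats at 68.4°. Next, turn the hand 51° and move over the knob.

Request:
{"op": "servo_tool", "data": {
  "turn": [
    [0,0,2],
    [0,0,4],
    [0,0,6],
    [0,0,8],
    [0,0,10],
    [0,0,10.2],
    [0,0,10.2]
  ],
  "slide": [
    [0.8,0.3,0],
    [1.8,0.6,0],
    [2.58,0.89,0],
    [2.58,0.89,-0.5],
    [2.58,0.89,-1],
    [2.58,0.89,-1.4],
    [2.58,0.89,-1.4]
  ],
  "hand": [1,1,1,1,1,1,1]
}}

```text
clock: 9.68
tcp_pos: [0.5279, -0.0456, 0.1219]
orientation: [-2.596, -1.765, 0.003]
contact_force: [0.1, 0.2, 0.6]
grip_width: 0.0856
gripper_force: 0.0
```

Run:
```python
from h import *
o=r.get_obs(); print(o["tcp_pos"],o["orientation"],o["joints"].round(3)); q=o["orientation"]
print("tool y deg",np.degrees(2*np.arctan2(q[1],q[0]))-90)
```

```text
[ 0.52794268 -0.04561387  0.12192022] [-2.59641536 -1.76507038  0.00324025] [ 0.514  0.465 -0.682  1.963  0.386  0.848 -0.754]
tool y deg -381.58344745633264
```

Request:
{"op": "servo_tool", "data": {
  "turn": [
    [0,0,0],
    [0,0,0],
    [0,0,0],
    [0,0,0],
    [0,0,0]
  ],
  "slide": [
    [0.04,0,-0.8],
    [0.04,0,-1.7],
    [0.04,0,-2.3],
    [0.04,0,-2.5],
    [0.04,0,-2.5]
  ],
  "hand": [1,1,1,1,1]
}}

```text
clock: 10.3
tcp_pos: [0.5305, -0.0455, 0.0485]
orientation: [2.596, 1.769, 0.0]
contact_force: [-0.1, 0.0, 0.1]
grip_width: 0.0856
gripper_force: 0.0
```

Request:
{"op": "servo_tool", "data": {
  "turn": [
    [0,0,0],
    [0,0,0],
    [0,0,0],
    [0,0,0],
    [0,0,0],
    [0,0,0]
  ],
  "slide": [
    [0,0,0],
    [0,0,0],
    [0,0,0],
    [0,0,0],
    [0,0,0],
    [0,0,0]
  ],
  "hand": [0.4,0.4,0.4,0.4,0.4,0.4],
  "squeeze": 30
}}

```text
clock: 11.05
tcp_pos: [0.5293, -0.0452, 0.049]
orientation: [-2.595, -1.77, 0.002]
contact_force: [-4.8, 2.1, 8.5]
grip_width: 0.0456
gripper_force: 30.9
```

```bash
cat > m.py <<'E'
from h import *
o=r.get_obs(); q=o["orientation"]; print(o["clock"],o["tcp_pos"].round(4),"F",o["contact_force"].round(2),"M",o["moment"].round(3),"yaw",((np.degrees(2*np.arctan2(q[1],q[0]))-90+180)%360-180).round(2),o["grip_width"].round(4))
E
python3 m.py
```

```text
Traceback (most recent call last):
  File "m.py", line 2, in <module>
    o=r.get_obs(); q=o["orientation"]; print(o["clock"],o["tcp_pos"].round(4),"F",o["contact_force"].round(2),"M",o["moment"].round(3),"yaw",((np.degrees(2*np.arctan2(q[1],q[0]))-90+180)%360-180).round(2),o["grip_width"].round(4))
                                                                                                                                                                                                             ^^^^^^^^^^^^^^^^^^^^^
AttributeError: 'float' object has no attribute 'round'
```

Request:
{"op": "servo_tool", "data": {
  "turn": [
    [0,0,-0.6],
    [0,0,-1.4],
    [0,0,-2.2],
    [0,0,-3],
    [0,0,-3.8],
    [0,0,-4.6],
    [0,0,-5.4],
    [0,0,-6]
  ],
  "slide": [
    [0,0,0],
    [0,0,0],
    [0,0,0],
    [0,0,0],
    [0,0,0],
    [0,0,0],
    [0,0,0],
    [0,0,0]
  ],
  "hand": [0.4,0.4,0.4,0.4,0.4,0.4,0.4,0.4]
}}

```text
clock: 12.05
tcp_pos: [0.5287, -0.0448, 0.049]
orientation: [-2.965, -1.036, 0.004]
contact_force: [-7.5, 1.7, 10.3]
grip_width: 0.0455
gripper_force: 31.0
```

```bash
cat > m.py <<'E'
from h import *
o=r.get_obs(); q=o["orientation"]; print(round(o["clock"],2),o["tcp_pos"].round(4),"F",o["contact_force"].round(2),"M",o["moment"].round(3),"yaw",round((np.degrees(2*np.arctan2(q[1],q[0]))-90+180)%360-180,2))
import sys
if len(sys.argv)>1:
    c,p,d=snap("scene",sys.argv[1])
    hsv=cv2.cvtColor(p,cv2.COLOR_RGB2HSV); b=proj(c,[.45,-.073,.07]); u0,v0=b.astype(int)
    red=(((hsv[...,0]<5)|(hsv[...,0]>172))&(hsv[...,1]>140)&(hsv[...,2]>40)); m=np.zeros_like(red); m[v0-25:v0+25,u0-20:u0+20]=red[v0-25:v0+25,u0-20:u0+20]
    v,u=np.nonzero(m); print("red px",len(v),"row mean",v.mean().round(2) if len(v) else None,"exp rows up/down",proj(c,[.45,-.073,.077])[1].round(2),proj(c,[.45,-.073,.068])[1].round(2))
E
python3 m.py s1
```

```text
12.05 [ 0.5287 -0.0448  0.049 ] F [-7.5   1.74 10.29] M [0.354 1.327 0.128] yaw -51.47
red px 80 row mean 206.6 exp rows up/down 207.73 211.02
```

Mz is 0.13, which is just friction, and the pin is still up. Continue more finely and relieve the side load.

Request:
{"op": "servo_tool", "data": {
  "turn": [
    [0,0,-0.3],
    [0,0,-0.6],
    [0,0,-0.9],
    [0,0,-1.2],
    [0,0,-1.5]
  ],
  "slide": [
    [-0.03,0,0],
    [-0.05,0.01,0],
    [-0.05,0.01,0],
    [-0.05,0.01,0],
    [-0.05,0.01,0]
  ],
  "hand": [0.4,0.4,0.4,0.4,0.4]
}}

```text
clock: 12.72
tcp_pos: [0.5285, -0.0447, 0.049]
orientation: [-3.027, -0.841, 0.0]
contact_force: [-3.5, 2.5, 7.2]
grip_width: 0.0455
gripper_force: 30.7
```

```bash
python3 m.py s2
```

```text
12.72 [ 0.5285 -0.0447  0.049 ] F [-3.46  2.48  7.2 ] M [0.302 0.746 0.154] yaw -58.93
red px 80 row mean 206.55 exp rows up/down 207.73 211.02
```

Request:
{"op": "servo_tool", "data": {
  "turn": [
    [0,0,-0.2],
    [0,0,-0.4],
    [0,0,-0.6]
  ],
  "slide": [
    [0,-0.03,0],
    [0,-0.03,0],
    [0,-0.03,0]
  ],
  "hand": [0.4,0.4,0.4]
}}

```text
clock: 13.15
tcp_pos: [0.5285, -0.0447, 0.049]
orientation: [-3.046, -0.763, -0.0]
contact_force: [-4.2, 4.7, 6.7]
grip_width: 0.0455
gripper_force: 30.8
```

```bash
python3 m.py s3
```

```text
13.15 [ 0.5285 -0.0447  0.049 ] F [-4.24  4.7   6.72] M [0.587 0.731 0.174] yaw -61.87
red px 83 row mean 206.66 exp rows up/down 207.73 211.02
```

Request:
{"op": "servo_tool", "data": {
  "turn": [
    [0,0,-0.2],
    [0,0,-0.4],
    [0,0,-0.6]
  ],
  "slide": [
    [-0.02,0.04,0],
    [-0.04,0.06,0],
    [-0.04,0.06,0]
  ],
  "hand": [0.4,0.4,0.4]
}}

```text
clock: 13.58
tcp_pos: [0.5284, -0.0445, 0.049]
orientation: [3.066, 0.68, 0.003]
contact_force: [-0.9, -0.1, 6.3]
grip_width: 0.0457
gripper_force: 30.7
```

```bash
python3 m.py s4
```

```text
13.57 [ 0.5284 -0.0445  0.049 ] F [-0.9  -0.11  6.26] M [-0.066  0.277  0.091] yaw -64.99
red px 80 row mean 208.4 exp rows up/down 207.73 211.02
```

```bash
python3 m.py s5
```

```text
13.62 [ 0.5284 -0.0445  0.049 ] F [-0.21  0.15  6.32] M [-0.112  0.159  0.071] yaw -65.03
red px 71 row mean 210.58 exp rows up/down 207.73 211.02
```

The pin has dropped. Now twist gently against it in small steps.

Request:
{"op": "servo_tool", "data": {
  "turn": [
    [0,0,-0.1],
    [0,0,-0.2],
    [0,0,-0.3],
    [0,0,-0.3]
  ],
  "slide": [
    [0,0,0],
    [0,0,0],
    [0,0,0],
    [0,0,0]
  ],
  "hand": [0.4,0.4,0.4,0.4]
}}

```text
clock: 14.18
tcp_pos: [0.5284, -0.0445, 0.049]
orientation: [3.075, 0.641, 0.002]
contact_force: [-0.7, 0.6, 6.3]
grip_width: 0.0459
gripper_force: 30.7
```

```bash
python3 m.py s6
```

```text
14.18 [ 0.5284 -0.0445  0.049 ] F [-0.74  0.61  6.35] M [-0.124  0.204  0.1  ] yaw -66.47
red px 70 row mean 210.71 exp rows up/down 207.73 211.02
```

Request:
{"op": "servo_tool", "data": {
  "turn": [
    [0,0,-0.1],
    [0,0,-0.2],
    [0,0,-0.2]
  ],
  "slide": [
    [0,0,0],
    [0,0,0],
    [0,0,0]
  ],
  "hand": [0.4,0.4,0.4]
}}

```text
clock: 14.6
tcp_pos: [0.5284, -0.0445, 0.049]
orientation: [3.081, 0.614, 0.002]
contact_force: [-0.3, -0.3, 6.8]
grip_width: 0.0457
gripper_force: 30.7
```

```bash
python3 m.py
```

```text
14.6 [ 0.5284 -0.0445  0.049 ] F [-0.3  -0.25  6.76] M [-0.093  0.229  0.115] yaw -67.46
```

Request:
{"op": "servo_tool", "data": {
  "turn": [
    [0,0,-0.1],
    [0,0,-0.2],
    [0,0,-0.2]
  ],
  "slide": [
    [0,0,0],
    [0,0,0],
    [0,0,0]
  ],
  "hand": [0.4,0.4,0.4]
}}

```text
clock: 14.98
tcp_pos: [0.5284, -0.0444, 0.049]
orientation: [3.086, 0.587, 0.002]
contact_force: [-0.3, -0.3, 7.3]
grip_width: 0.0454
gripper_force: 30.7
```

```bash
python3 m.py
```

```text
14.97 [ 0.5284 -0.0444  0.049 ] F [-0.35 -0.32  7.26] M [-0.095  0.184  0.206] yaw -68.44
```

Request:
{"op": "servo_tool", "data": {
  "turn": [
    [0,0,-0.1],
    [0,0,-0.1]
  ],
  "slide": [
    [0,0,0],
    [0,0,0]
  ],
  "hand": [0.4,0.4]
}}

```text
clock: 15.22
tcp_pos: [0.5284, -0.0444, 0.049]
orientation: [3.088, 0.574, 0.002]
contact_force: [-0.6, 0.1, 7.2]
grip_width: 0.0459
gripper_force: 30.8
```

```bash
python3 m.py
```

```text
15.22 [ 0.5284 -0.0444  0.049 ] F [-0.61  0.11  7.22] M [-0.074  0.237  0.194] yaw -68.93
```

Request:
{"op": "servo_tool", "data": {
  "turn": [
    [0,0,-0.1],
    [0,0,-0.1]
  ],
  "slide": [
    [0,0,0],
    [0,0,0]
  ],
  "hand": [0.4,0.4]
}}

```text
clock: 15.48
tcp_pos: [0.5284, -0.0444, 0.049]
orientation: [3.09, 0.561, 0.002]
contact_force: [-1.3, 0.0, 6.5]
grip_width: 0.0455
gripper_force: 30.8
```

```bash
python3 m.py s7; python3 m.py; python3 -c "
from h import *
p,_=r.grab_frame('scene'); cv2.imwrite('pics/s8c.png',cv2.resize(p[170:260,240:390],None,fx=5,fy=5,interpolation=cv2.INTER_CUBIC)[:,:,::-1])"
```

```text
15.47 [ 0.5284 -0.0444  0.049 ] F [-1.34  0.03  6.49] M [-0.122  0.19   0.344] yaw -69.41
red px 71 row mean 210.27 exp rows up/down 207.73 211.02
15.53 [ 0.5284 -0.0444  0.049 ] F [ 0.09 -0.68  7.75] M [-0.109  0.243  0.339] yaw -69.4
```

View pics/s8c.png

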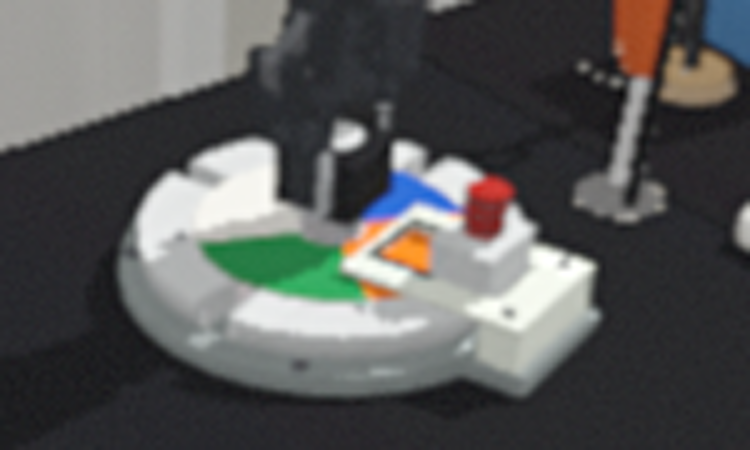

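Orange fills the window and the pin head sits on the guide block at (488,205). The moment is rising with the coupling's stiffness. One more small step reaches the gentle band.

Request:
{"op": "servo_tool", "data": {
  "turn": [
    [0,0,-0.1],
    [0,0,-0.1],
    [0,0,-0.1]
  ],
  "slide": [
    [0,0,0],
    [0,0,0],
    [0,0,0]
  ],
  "hand": [0.4,0.4,0.4]
}}

```text
clock: 15.95
tcp_pos: [0.5284, -0.0444, 0.049]
orientation: [3.093, 0.549, 0.002]
contact_force: [-0.1, 0.2, 7.6]
grip_width: 0.0458
gripper_force: 30.8
```

```bash
python3 m.py
```

```text
15.95 [ 0.5284 -0.0444  0.049 ] F [-0.09  0.18  7.61] M [-0.056  0.262  0.505] yaw -69.88
```

The wheel is locked: about 0.38 N m above friction, or roughly 4.6 N on the pin. Ease back, release and rise.

Request:
{"op": "servo_tool", "data": {
  "turn": [
    [0,0,0.15],
    [0,0,0.3],
    [0,0,0.35],
    [0,0,0.35],
    [0,0,0.35],
    [0,0,0.35],
    [0,0,0.35],
    [0,0,0.35]
  ],
  "slide": [
    [0,0,0],
    [0,0,0],
    [0,0,0],
    [0,0,0],
    [0,0,0],
    [0,0,0],
    [0,0,0],
    [0,0,0]
  ],
  "hand": [0.4,0.4,0.4,0.7,1,1,1,1]
}}

```text
clock: 16.95
tcp_pos: [0.5275, -0.0444, 0.0483]
orientation: [-3.085, -0.595, 0.0]
contact_force: [-0.4, -0.4, 0.0]
grip_width: 0.0856
gripper_force: 0.0
```

Request:
{"op": "servo_tool", "data": {
  "turn": [
    [0,0,0],
    [0,0,0],
    [0,0,0],
    [0,0,0],
    [0,0,0],
    [0,0,0]
  ],
  "slide": [
    [0,0,0.5],
    [0,0,1.5],
    [0,0,2.8],
    [-1,0,4],
    [-2.5,0,5],
    [-2.5,0,5]
  ],
  "hand": [1,1,1,1,1,1]
}}

```text
clock: 17.7
tcp_pos: [0.4514, -0.0446, 0.2012]
orientation: [3.082, 0.594, 0.005]
contact_force: [1.0, 0.7, 0.2]
grip_width: 0.0854
gripper_force: 0.0
```

Run:
```python
from h import *
c,p,d=snap("wrist","w9"); print(r.get_obs()["tcp_pos"])
hsv=cv2.cvtColor(p,cv2.COLOR_RGB2HSV); red=(((hsv[...,0]<4)|(hsv[...,0]>172))&(hsv[...,1]>140)&(hsv[...,2]>40)&(d>0))
v,u=np.nonzero(red); X=np.array([at_d(c,a,b,d[b,a]) for a,b in zip(u,v)]); X=X[np.hypot(X[:,0]-.45,X[:,1]+.073)<.02]
print(len(X),np.percentile(X[:,2],[50,95]),np.median(X,0))
```

```text
[ 0.45259767 -0.04470956  0.20021779]
629 [0.08079144 0.0820469 ] [ 0.45137517 -0.0728001   0.08079144]
```

View pics/w9.png

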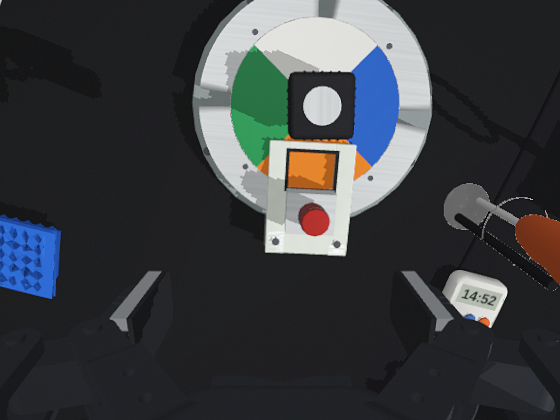

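The window at (312,170) is all orange. The pin at (315,220) has its head top at 0.080–0.081, so it is fully home. The hand is clear of everything.

```bash
python3 -c "
from bench import r
print(r.hand_in())"
```

```text
the job is handed in; nothing more can be done
None
```

The job is handed in: the red pin is fully home with orange filling the window, the lock was felt at about 4.6 N on the pin, the hand is clear of everything, and the bottles and timer were not touched.

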